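# Seal a storage tub in a sprung lever press and ease the lever back

### The arm

A 6-joint arm with a two-finger parallel gripper is mounted at the origin on a cart in front of the work surface, level with it; the furniture and walls round the work are solid. World frame = base frame: x ahead of the robot, y to its left, z up, the work surface at z = 0. Lengths are in m, angles in rad, forces in N, time in s.
With the tool pointing down it reaches from about 0.35 to 0.85 m from the base axis. Payload 8.1 kg.
Tool frame: the origin (TCP) lies midway between the tips of the shut fingers; the grasp point (between the pads) lies 19 mm behind it; z points along the fingers, y is the line along which they close (so a half turn about z gives the same grasp; the last joint's range is limited). The gripper opens to 93 mm and grips with 3 to 60 N. Pads are 15 mm wide; open, the fingers measure 128 mm over their backs; the gripper's body (75 mm by 188 mm) begins 65 mm behind the grasp point.
Start: joints at [1.046, 0.13, 1.488, -0, 1.523, -0.085], TCP at [0.255, 0.543, 0.195] pointing down, gripper open.
Joint ranges: [-2.96, 2.96], [-0.89, 2.26], [0.02, 2.5], [-1.34, 4.48], [0, 2.73], [-2.66, 2.66]. Speed limits (rad/s): [2.39, 2.39, 2.79, 3.14, 3.14, 3.14].

### API

Orientations are given as a rotation vector (axis times angle).
In Python, from plant import read_state, read_camera, camera_model, close_job gives the robot as it stands. The module is installed in compiled form; this text tells all that it offers.
- The arm moves only by the tool carry_out, never from a script. Its argument "moves" is a list of rows, each an object of numbers: "jaw": the finger opening in m, from 0 to 0.093; "dx", "dy", "dz": the shift along the tool's x, y, z in m; "yaw": the turn about the tool's z in rad. In form: [{"jaw": .., "dx": .., "dy": .., "dz": .., "yaw": ..}, ...]. A call has 1 to 8 rows; each row shifts and turns the commanded pose from where the row before left it, along the tool's axes as they then stand; what a row does not reach is not made up. A row lasts 1/8 s, in which the tool goes at most 62.5 mm and 10.7 degrees, less where a joint would pass 70% of its speed; a pose out of reach is approached as far as the arm can. A call is refused whole if a number of a shift passes 0.0625 or a number of a turn 0.188, either way. A call with a gripper value outside its range is refused whole. The fingers move at their own pace and stop on an object; "grip_force" is the grip in N (left out, the last holds). Time passes only in rows, so rows that do not move let the fingers close. It gives the time, the measured TCP pose, the force, the opening and the grip force at its end, in the units of the state.
- read_state(): the state, without advancing time (a new reading comes with each control period).
- read_camera(name): name is "scene" or "top" or "wrist"; returns the picture (400x640x3 uint8, red, green, blue); there is no depth.
- camera_model(name): a dict with "camera_matrix" (3x3 intrinsics, pixels), "view" (4x4, takes a point from world to camera coordinates). Camera axes: x right, y up, looking along -z (the intrinsics and any distortion apply to the point x, -y, -z); pixel columns grow to the right and rows downward; lengths in m; the calibration is good to about 2 mm. A picture is of the moment at which its call begins: read the wrist's pose just before it. camera_model takes no time and is no camera call; for the wrist camera it gives the pose at the moment of the call.
- close_job(): hands the job in; it is judged then, once.
The state is a dict: "t": time; "q": joint angles; "dq": joint speeds; "joint_torque": joint torques, N m; "tool_pos": TCP position; "orientation": TCP orientation; "force": force on the tool from outside, world axes, zero at the start; "wrist_torque": the same for the moment, N m; "opening": finger opening in m; "gripper_force": force on a finger pad.
Only numpy, scipy, OpenCV 4.12 (cv2) and the standard library are available. Lean on these libraries where they do the work, as an engineer would, in place of code of your own. Each camera call takes 0.05 s, during which the arm holds its last target. There are 200 camera calls.

### The job

The blue lid of the white storage tub sits loosely, not pushed home. Stand the tub upright in the middle of the press's round pad, pull the red lever down by its black handle bar until the press has pushed the lid fully home, then ease the sprung lever slowly back up to rest: never let it snap back. Push the lid in with the press only, not by hand, leave the tub on the pad, and do not disturb the spice jar, the amber tumbler or the bowl.

Things in the scene. Friction and masses are not known exactly. Their poses are not given: they have to be found in the camera images.
- press: hand lever press, fixed: grey base 180 x 160 mm, top 17 mm above the surface, with a round rubber pad at the front and two steel cheeks with the hinge at the back. Origin on the surface, 30 mm behind the pad's centre. Its x axis points from the front to the hinge end, z up, y along the hinge. Only the lever moves.
- press_pad (a point): centre of the top face of the press's round black rubber pad (84 mm across, 20 mm above the surface, with a thin yellow ring 68 mm across); 80 mm in front of the hinge axis (press -x). With the lever up nothing stands above the pad.
- press_hinge (a point): middle of the lever's hinge axis, 45 mm above the surface; the axis runs along press y
- press_bar (a point): middle of the black handle bar (20 mm thick, 136 mm long, along press y) at the lever's free end. Lever up: 183 mm above the surface, 40 mm behind (press +x) the hinge axis; lever down on a closed tub: 95 mm above, 135 mm in front (press -x). Pinch it from above, fingers closing along press x; it turns between the fingers as the lever swings.
- press_lever (a joint): lever angle, rad: 0 = up at rest on its stop; grows as the bar goes up and over, forward and down; about 1.38 when the roller meets a lid 10 mm proud, 1.50 with the lid home, 1.58 lower stop. Spring pull at the bar: 2 N up, 7 N down, about 14 N while the lid goes in. Let go low it snaps up at over 4 rad/s; easing means under 2.5 rad/s. Within 0.1 rad of the top it comes home gently by itself.
- tub: white round storage tub, 58 mm across up to 31 mm height, with a 55 mm neck above, 0.2 kg, loose, with a blue press-on lid 62 mm across. Origin at the centre of its underside, z up. Total height 44 mm with the lid home and up to 54 mm with the lid proud; the lid's skirt ends 12 mm below the lid's top.
- lid_top (a point): centre of the top face of the tub's blue lid
- tub_lid (a joint): how far the lid stands above its home position, m: 0 = fully home, starts at 0.007 to 0.010; cannot come off; it takes about 12 N to push in and stays where it is left
- spice_jar: spice jar with a black cap, 45 mm across, 105 mm high, loose; origin at the centre of its underside; leave alone
- tumbler: amber glass tumbler, 75 mm across, 98 mm high, loose; origin at the centre of its underside; leave alone
- bowl: white bowl, 116 mm across, 53 mm high, loose; origin at the centre of its underside; leave alone
- press_roller (a point): middle of the black rubber pressing roller (20 mm thick, 70 mm long, along press y), fixed between the red lever's two arms, 59 mm from the handle bar. The arms are 12 mm thick, at press y = +-60 mm; between roller and bar the space between them is clear.

How it is judged:
By the outcome, as a careful person would: the job done as asked, in the order asked, and still so for the second after the job is handed in, with the robot touching nothing.
It also fails if it takes over 67 s, if anything falls off the work surface, if the arm or the gripper's body presses on something with over 40 N, if the wrist force passes 120 N, or if a joint passes its speed limit or range.

## Working session

There is one attempt and no reset: what is moved stays moved. The work goes in short steps, Python scripts to look and compute and a tool call to move; the robot and the scene stay as the last step left them, time stands still between calls to the robot, and variables do not carry over. Pictures are saved under pics/ and viewed, at most 13 in all, crops included, and the job is handed in when it is done.

Besides the shell and the picture viewer there is one more tool, called as name(argument=value, ...) on one line, values as JSON. carry_out: Moves the arm, as the interface text tells. Its arguments: {"type":"object","properties":{"moves":{"type":"array","items":{"type":"object","properties":{"jaw":{"type":"number"},"dx":{"type":"number"},"dy":{"type":"number"},"dz":{"type":"number"},"yaw":{"type":"number"}}}},"grip_force":{"type":"number"}},"required":["moves"]}

```bash
mkdir -p pics; cat > h.py <<'E'
import numpy as np, cv2
from plant import *
from scipy.spatial.transform import Rotation as R
def snap(n,f):
    m=camera_model(n); im=read_camera(n); cv2.imwrite('pics/'+f,im[:,:,::-1]); return im,m
def ray(m,u,v,z):
    K=np.array(m["camera_matrix"]);V=np.array(m["view"])
    p=cv2.undistortPoints(np.array([[[u,v]]],float),K,np.array(m.get("distortion",[0,0,0,0.]),float)).ravel()
    d=V[:3,:3].T@np.array([p[0],-p[1],-1]); o=-V[:3,:3].T@V[:3,3]
    return o+d*(z-o[2])/d[2]
def proj(m,P):
    K=np.array(m["camera_matrix"]);V=np.array(m["view"])
    c=V[:3,:3]@P+V[:3,3]; p=K@np.array([c[0],-c[1],-c[2]]); return p[:2]/p[2]
E
python3 - <<'E'
from h import *
s=read_state();print(s['tool_pos'],s['orientation'],s['opening'],R.from_rotvec(s['orientation']).as_matrix().round(3))
a,m=snap('top','top1.png');b,n=snap('scene','scene1.png')
print(m.keys(),m,n)
E
```

```text
[0.25512438 0.54236985 0.1939881 ] [-6.85202731e-01 -3.06539639e+00  2.77393078e-03] 0.09298961855502647 [[-0.905  0.426 -0.001]
 [ 0.426  0.905 -0.002]
 [ 0.    -0.002 -1.   ]]
dict_keys(['camera_matrix', 'view']) {'camera_matrix': array([[389.79394366,   0.        , 322.32119365],
       [  0.        , 389.79394366, 198.13707526],
       [  0.        ,   0.        ,   1.        ]]), 'view': array([[ 0.00210989, -0.99998477,  0.00510002, -0.0439664 ],
       [ 0.9975719 ,  0.00245977,  0.06960069, -0.48620021],
       [-0.06961217,  0.00494079,  0.99756189, -1.30912802],
       [ 0.        ,  0.        ,  0.        ,  1.        ]])} {'camera_matrix': array([[430.85068874,   0.        , 323.2856571 ],
       [  0.        , 430.85068874, 200.3324317 ],
       [  0.        ,   0.        ,   1.        ]]), 'view': array([[ 0.87318529, -0.48738435, -0.00198519, -0.45534758],
       [ 0.25400868,  0.45159165,  0.85530379, -0.20165642],
       [-0.41596518, -0.74734295,  0.51812304, -1.4276995 ],
       [ 0.        ,  0.        ,  0.        ,  1.        ]])}
```

View pics/top1.png

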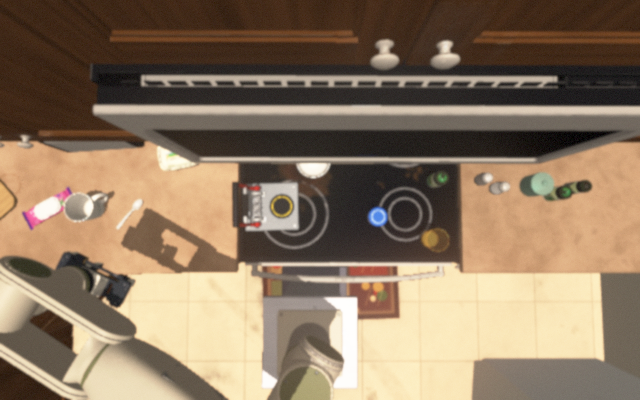

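View pics/scene1.png

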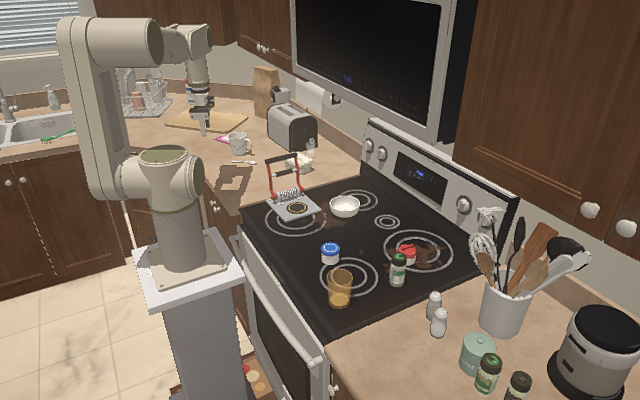

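The top view shows the press on the left (pad about (282,206), hinge to its left, so press x ≈ world +y), the tub lid at about (377,217), the bowl at (313,168), the jar at (438,179) and the tumbler at (435,239). The scene view agrees: lever up, tub upright.

```bash
python3 - <<'E'
from h import *
im=cv2.imread('pics/top1.png');m=camera_model('top')
hsv=cv2.cvtColor(im,cv2.COLOR_BGR2HSV)
def cen(mask,box):
    M=np.zeros_like(mask);u0,u1,v0,v1=box;M[v0:v1,u0:u1]=mask[v0:v1,u0:u1]
    c=max(cv2.findContours(M,0,1)[0],key=cv2.contourArea);return cv2.minAreaRect(c),cv2.contourArea(c)
l,a=cen(cv2.inRange(hsv,(95,100,80),(130,255,255)),(350,400,190,240));print('lid',l,a,ray(m,*l[0],.052))
y,a=cen(cv2.inRange(hsv,(15,80,80),(40,255,255)),(265,300,190,222));print('ring',y,a,ray(m,*y[0],.02))
g,a=cen(cv2.inRange(hsv,(0,0,90),(180,70,255)),(240,302,175,235));print('base',g,a,cv2.boxPoints(g[:3] if 0 else g))
for p in cv2.boxPoints(g):print(ray(m,*p,.017))
for n,u,v in(('jar',438,179),('tumb',435,239),('bowl',313,168)):print(n,ray(m,u,v,.08))
cv2.imwrite('pics/c1.png',cv2.resize(im[150:260,225:385],None,fx=5,fy=5,interpolation=2)[:550,:800])
E
```

```text
lid ((377.5, 216.0), (20.0, 19.0), 90.0) 298.5 [ 0.42514412 -0.22513017  0.052     ]
ring ((281.5, 206.0), (22.0, 21.0), 90.0) 364.0 [0.45904775 0.09541186 0.02      ]
base ((271.4999694824219, 206.49998474121094), (54.99999237060547, 58.99999237060547), 90.0) 2438.0 [[241.99997 178.99998]
 [300.99997 178.99998]
 [300.99997 233.99998]
 [241.99997 233.99998]]
[0.55105305 0.23122095 0.017     ]
[0.55159986 0.03005677 0.017     ]
[0.36462322 0.0289506  0.017     ]
[0.36422537 0.22814992 0.017     ]
jar [ 0.54530654 -0.41911927  0.08      ]
tumb [ 0.35083925 -0.4058277   0.08      ]
bowl [ 0.58024359 -0.01197006  0.08      ]
```

View pics/c1.png

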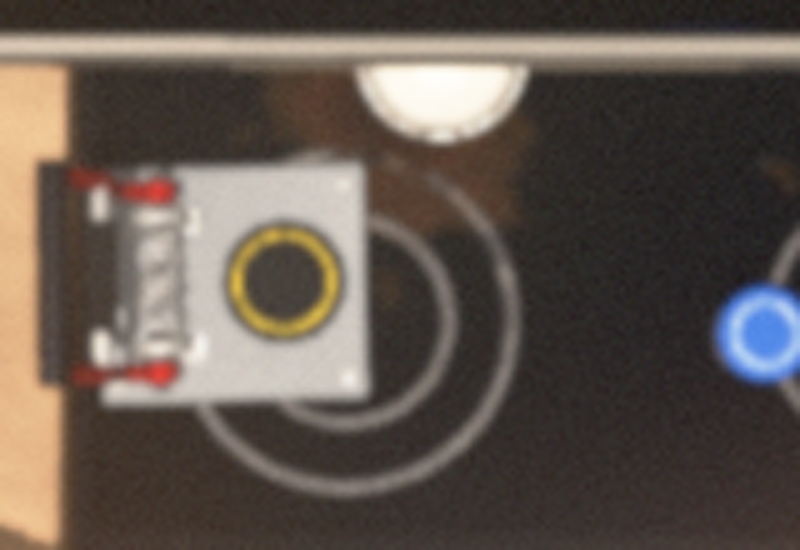

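carry_out(moves=[{"dz": -0.035,"yaw": 0.183,"jaw": 0.093},{"dz": -0.03,"yaw": 0.183},{"yaw": 0.183},{"yaw": 0.183},{"yaw": 0.183},{"yaw": 0.183},{"dx": -0.05,"dy": 0.02},{"dx": -0.055,"dy": 0.02}])

```text
invalid input at $.moves[0]: expected keys jaw, dx, dy, dz, yaw
```

carry_out(moves=[{"dx": -0.055,"dy": 0.02},{"dx": -0.055,"dy": 0.02},{"dx": -0.055,"dy": 0.02},{"dx": -0.055,"dy": 0.02},{"dx": -0.055,"dy": 0.01},{"dx": -0.055,"dy": 0.01},{"dx": -0.055},{"dx": -0.055}])

```text
invalid input at $.moves[0]: expected keys jaw, dx, dy, dz, yaw
```

All keys are required.

carry_out(moves=[{"jaw": 0.093,"dx": 0,"dy": 0,"dz": -0.035,"yaw": 0.183},{"jaw": 0.093,"dx": 0,"dy": 0,"dz": -0.03,"yaw": 0.183},{"jaw": 0.093,"dx": 0,"dy": 0,"dz": 0,"yaw": 0.183},{"jaw": 0.093,"dx": 0,"dy": 0,"dz": 0,"yaw": 0.183},{"jaw": 0.093,"dx": 0,"dy": 0,"dz": 0,"yaw": 0.183},{"jaw": 0.093,"dx": 0,"dy": 0,"dz": 0,"yaw": 0.183},{"jaw": 0.093,"dx": -0.05,"dy": 0.02,"dz": 0,"yaw": 0},{"jaw": 0.093,"dx": -0.055,"dy": 0.02,"dz": 0,"yaw": 0}])

```text
t: 1.1
tool_pos: [0.2988, 0.4382, 0.2591]
orientation: [2.182, 2.259, -0.002]
force: [1.6, 0.1, 0.5]
opening: 0.0934
gripper_force: 0.0
```

carry_out(moves=[{"jaw": 0.093,"dx": -0.055,"dy": 0.02,"dz": 0,"yaw": 0},{"jaw": 0.093,"dx": -0.055,"dy": 0.02,"dz": 0,"yaw": 0},{"jaw": 0.093,"dx": -0.055,"dy": 0.02,"dz": 0,"yaw": 0},{"jaw": 0.093,"dx": -0.055,"dy": 0.02,"dz": 0,"yaw": 0},{"jaw": 0.093,"dx": -0.055,"dy": 0.01,"dz": 0,"yaw": 0},{"jaw": 0.093,"dx": -0.055,"dy": 0.01,"dz": 0,"yaw": 0},{"jaw": 0.093,"dx": -0.055,"dy": 0,"dz": 0,"yaw": 0},{"jaw": 0.093,"dx": -0.055,"dy": 0,"dz": 0,"yaw": 0}])

```text
t: 2.1
tool_pos: [0.4129, 0.0011, 0.2597]
orientation: [-2.184, -2.258, 0.0]
force: [1.3, 0.2, -0.3]
opening: 0.0924
gripper_force: 0.0
```

```bash
python3 - <<'E'
from h import *
a,m=snap('wrist','w1.png')
V=m['view'];print(-V[:3,:3].T@V[:3,3], proj(m,np.array([.459,.095,.02])),proj(m,np.array([.425,-.225,.05])))
E
```

```text
[0.4106072  0.07719618 0.45073662] [355.17231351  97.59297776] [321.96269924 312.13733325]
```

View pics/w1.png

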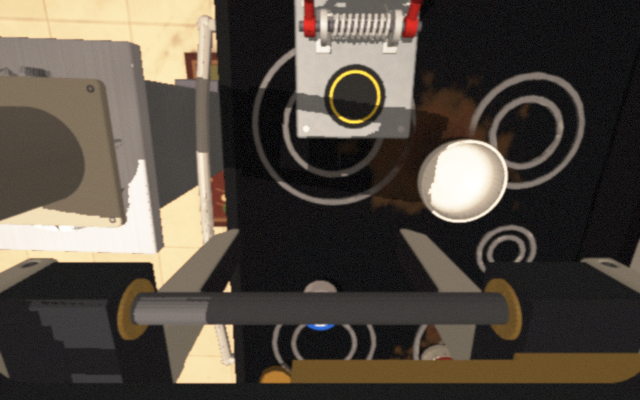

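carry_out(moves=[{"jaw": 0.093,"dx": -0.055,"dy": 0.005,"dz": 0,"yaw": 0},{"jaw": 0.093,"dx": -0.055,"dy": 0,"dz": 0.02,"yaw": 0},{"jaw": 0.093,"dx": -0.05,"dy": 0,"dz": 0.03,"yaw": 0},{"jaw": 0.093,"dx": -0.04,"dy": 0,"dz": 0.04,"yaw": 0},{"jaw": 0.093,"dx": 0,"dy": 0,"dz": 0,"yaw": 0}])

```text
t: 2.78
tool_pos: [0.4222, -0.1975, 0.1658]
orientation: [-2.184, -2.249, 0.003]
force: [-0.1, 0.5, 0.5]
opening: 0.093
gripper_force: 0.0
```

```bash
python3 - <<'E'
from h import *
s=read_state();a,m=snap('wrist','w2.png')
print(s['tool_pos'],R.from_rotvec(s['orientation']).as_matrix().round(3))
hsv=cv2.cvtColor(a,cv2.COLOR_RGB2HSV);mk=cv2.inRange(hsv,(95,100,60),(130,255,255))
c=max(cv2.findContours(mk,0,1)[0],key=cv2.contourArea);print(cv2.boundingRect(c));(u,v),r=cv2.minEnclosingCircle(c)
print(u,v,r,ray(m,u,v,.052),ray(m,u+r,v,.052)-ray(m,u-r,v,.052))
E
```

```text
[ 0.42216955 -0.19754105  0.1658002 ] [[-0.029  1.    -0.007]
 [ 1.     0.029  0.003]
 [ 0.004 -0.006 -1.   ]]
(290, 183, 58, 57)
318.8397216796875 211.5249481201172 29.408052444458008 [ 0.4221393  -0.22529963  0.052     ] [0.06282055 0.00199814 0.        ]
```

View pics/w2.png

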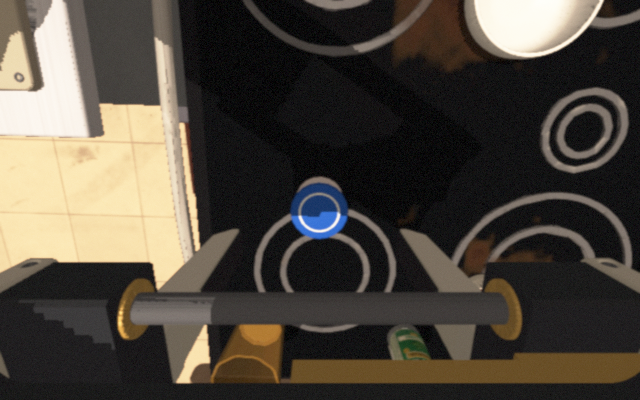

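The first wrist view shows the pad ring at (355,97), where the top view predicted it, and the press square to the tool. The second shows the lid at (319,211), with the tumbler and jar well clear.

carry_out(grip_force=20, moves=[{"jaw": 0.093,"dx": -0.028,"dy": 0.001,"dz": 0.03,"yaw": 0},{"jaw": 0.093,"dx": 0,"dy": 0,"dz": 0.05,"yaw": 0},{"jaw": 0.093,"dx": 0,"dy": 0,"dz": 0.045,"yaw": 0},{"jaw": 0.093,"dx": 0,"dy": 0,"dz": 0.025,"yaw": 0},{"jaw": 0.093,"dx": 0,"dy": 0,"dz": 0.009,"yaw": 0},{"jaw": 0.093,"dx": 0,"dy": 0,"dz": 0,"yaw": 0}])

```text
t: 3.58
tool_pos: [0.4277, -0.2245, 0.012]
orientation: [2.183, 2.258, 0.0]
force: [-0.6, 1.3, 0.1]
opening: 0.0931
gripper_force: 0.0
```

carry_out(moves=[{"jaw": 0.05,"dx": 0,"dy": 0,"dz": 0,"yaw": 0},{"jaw": 0.05,"dx": 0,"dy": 0,"dz": 0,"yaw": 0},{"jaw": 0.05,"dx": 0,"dy": 0,"dz": 0,"yaw": 0},{"jaw": 0.05,"dx": 0,"dy": 0,"dz": 0,"yaw": 0},{"jaw": 0.05,"dx": 0,"dy": 0,"dz": 0,"yaw": 0}])

```text
t: 4.2
tool_pos: [0.4267, -0.2251, 0.0115]
orientation: [2.185, 2.258, -0.001]
force: [-4.2, 0.3, 6.1]
opening: 0.0614
gripper_force: 20.0
```

Opening of 61 mm means the pads caught the lid skirt; reopen and go lower.

carry_out(moves=[{"jaw": 0.08,"dx": 0,"dy": 0,"dz": 0,"yaw": 0},{"jaw": 0.08,"dx": 0,"dy": -0.002,"dz": 0.0,"yaw": 0},{"jaw": 0.08,"dx": 0,"dy": 0,"dz": 0.007,"yaw": 0},{"jaw": 0.08,"dx": 0,"dy": 0,"dz": 0,"yaw": 0},{"jaw": 0.08,"dx": 0,"dy": 0,"dz": 0,"yaw": 0}])

```text
t: 4.82
tool_pos: [0.4247, -0.2248, 0.0038]
orientation: [-2.184, -2.257, 0.0]
force: [0.7, 0.3, 0.1]
opening: 0.0799
gripper_force: 0.0
```

```bash
python3 - <<'E'
from h import *
s=read_state();a,m=snap('wrist','w3.png');b,n=snap('scene','s3.png')
print(s['tool_pos'],s['force'],s['opening'])
p=proj(n,np.array([.425,-.225,.03])).astype(int);print(p)
c=cv2.resize(b[p[1]-35:p[1]+35,p[0]-50:p[0]+50],None,fx=5,fy=5,interpolation=2)
d=np.zeros((550,640,3),np.uint8);d[:350,:500]=c;d[350:]=a[200:];cv2.imwrite('pics/v3.png',d[:,:,::-1])
E
```

```text
[ 0.42470733 -0.22476419  0.00378614] [0.65022613 0.25588736 0.10406144] 0.07992050294115513
[330 251]
```

View pics/v3.png

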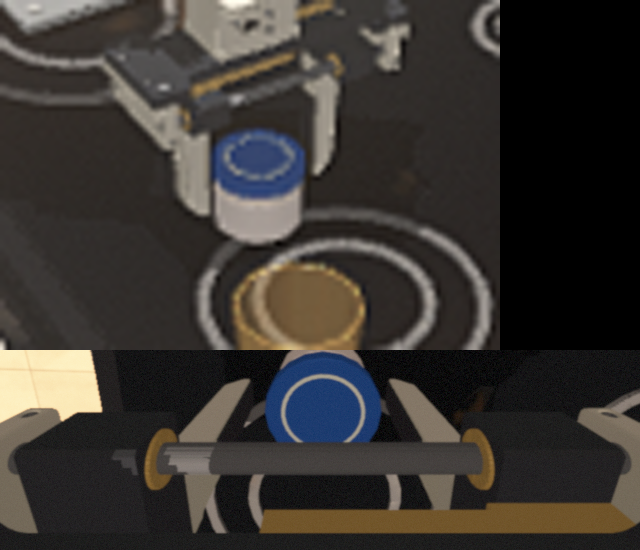

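The tub stands upright between the fingers with the lid still proud (scene crop (258,190)). Gripping lower now.

carry_out(grip_force=15, moves=[{"jaw": 0.05,"dx": 0,"dy": 0,"dz": 0,"yaw": 0},{"jaw": 0.05,"dx": 0,"dy": 0,"dz": 0,"yaw": 0},{"jaw": 0.05,"dx": 0,"dy": 0,"dz": 0,"yaw": 0},{"jaw": 0.05,"dx": 0,"dy": 0,"dz": 0,"yaw": 0}])

```text
t: 5.42
tool_pos: [0.4251, -0.225, 0.0042]
orientation: [2.184, 2.257, 0.0]
force: [1.8, 1.0, 0.5]
opening: 0.0614
gripper_force: 15.0
```

```bash
python3 - <<'E'
from h import *
s=read_state();a,m=snap('wrist','w4.png')
hsv=cv2.cvtColor(a,cv2.COLOR_RGB2HSV);mk=cv2.inRange(hsv,(95,100,60),(130,255,255));mk[290:]=0
c=max(cv2.findContours(mk,0,1)[0],key=cv2.contourArea)
p=c[:,0,:];(l,rr,t)=(p[:,0].min(),p[:,0].max(),p[:,1].min());w=rr-l+1;u=(l+rr)/2
print(s['tool_pos'],s['force'],s['opening'],s['gripper_force'],l,rr,t,ray(m,u,t+w/2,.052))
E
```

```text
[ 0.42514487 -0.22500389  0.0042416 ] [1.78743498 1.01896241 0.47820617] 0.06141831350200821 15.000027953647077 282 356 228 [ 0.42531248 -0.22809007  0.052     ]
```

carry_out(grip_force=18, moves=[{"jaw": 0.05,"dx": 0,"dy": 0,"dz": -0.01,"yaw": 0},{"jaw": 0.05,"dx": 0,"dy": 0,"dz": -0.025,"yaw": 0},{"jaw": 0.05,"dx": 0.015,"dy": 0.004,"dz": -0.02,"yaw": 0},{"jaw": 0.05,"dx": 0.035,"dy": 0.0055,"dz": -0.005,"yaw": 0},{"jaw": 0.05,"dx": 0.045,"dy": 0.008,"dz": 0,"yaw": 0},{"jaw": 0.05,"dx": 0.05,"dy": 0.008,"dz": 0,"yaw": 0},{"jaw": 0.05,"dx": 0.05,"dy": 0.008,"dz": 0,"yaw": 0},{"jaw": 0.05,"dx": 0.045,"dy": 0.006,"dz": 0,"yaw": 0}])

```text
t: 6.48
tool_pos: [0.4562, 0.0179, 0.0645]
orientation: [2.184, 2.258, -0.0]
force: [-0.1, -0.0, -2.4]
opening: 0.0609
gripper_force: 18.0
```

carry_out(moves=[{"jaw": 0.05,"dx": 0.035,"dy": 0.004,"dz": 0,"yaw": 0},{"jaw": 0.05,"dx": 0.03,"dy": 0,"dz": 0,"yaw": 0},{"jaw": 0.05,"dx": 0.015,"dy": 0,"dz": 0,"yaw": 0},{"jaw": 0.05,"dx": 0,"dy": 0,"dz": 0.005,"yaw": 0},{"jaw": 0.05,"dx": 0,"dy": 0,"dz": 0,"yaw": 0}])

```text
t: 7.1
tool_pos: [0.4572, 0.0954, 0.0584]
orientation: [-2.185, -2.257, 0.002]
force: [-0.8, -0.1, -1.7]
opening: 0.0614
gripper_force: 18.0
```

```bash
python3 - <<'E'
from h import *
s=read_state();a,m=snap('wrist','w5.png')
hsv=cv2.cvtColor(a,cv2.COLOR_RGB2HSV);mk=cv2.inRange(hsv,(95,100,60),(130,255,255));mk[290:]=0
c=max(cv2.findContours(mk,0,1)[0],key=cv2.contourArea)
p=c[:,0,:];(l,rr,t)=(p[:,0].min(),p[:,0].max(),p[:,1].min());w=rr-l+1;u=(l+rr)/2
print(s['tool_pos'],s['force'],s['opening'],s['gripper_force'],l,rr,t,ray(m,u,t+w/2,.052+s['tool_pos'][2]-.0042))
cv2.imwrite('pics/w5.png',a[:,:,::-1])
E
```

```text
[0.45723724 0.09538413 0.05835936] [-0.78866818 -0.0600245  -1.66121613] 0.06143924672639423 17.999710051808506 282 356 228 [0.45748664 0.09233546 0.10615936]
```

View pics/w5.png

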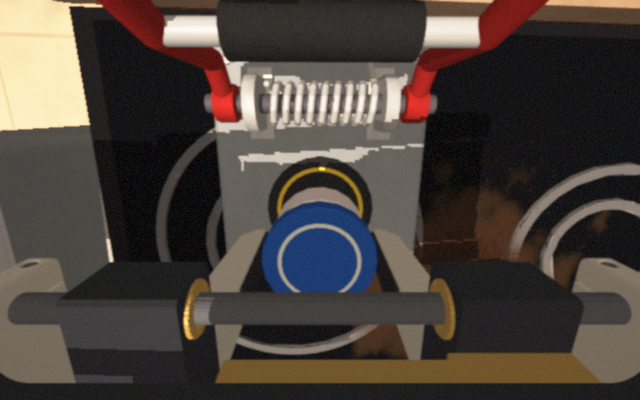

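The wrist view shows the tub held over the pad: lid outer edge columns 263–376 with its top at row ~203, ring top at (321,168) spanning columns ~277–364. My mask got only the inner disc, so I compute from the edges.

```bash
python3 - <<'E'
from h import *
m=camera_model('wrist');a=cv2.imread('pics/w5.png').astype(int)
b=(a[:,:,0]-a[:,:,2]>40)
ys,xs=np.where(b[150:285,240:400]);ys+=150;xs+=240
print(xs.min(),xs.max(),ys.min())
zl=.106; e=np.array([xs.min(),xs.max(),ys.min()])
print('lid far edge centre',ray(m,320,ys.min(),zl)-[0,.031,0],'x',ray(m,(xs.min()+xs.max())/2,250,zl)[0])
h=cv2.cvtColor(a.astype(np.uint8),cv2.COLOR_BGR2HSV);k=cv2.inRange(h,(20,100,80),(40,255,255))[150:230,260:380]
ys,xs=np.where(k);print(xs.min()+260,xs.max()+260,ys.min()+150)
print('ring',ray(m,320,ys.min()+150,.02)-[0,.034,0],ray(m,(xs.min()+xs.max())/2+260,195,.02))
E
```

```text
261 377 202
lid far edge centre [0.45703825 0.09632306 0.106     ] x 0.457383053063403
277 362 166
ring [0.45711449 0.09588858 0.02      ] [0.45748606 0.10665025 0.02      ]
```

Aligned within 1 mm. Lowering.

carry_out(moves=[{"jaw": 0.05,"dx": 0,"dy": 0,"dz": 0.015,"yaw": 0},{"jaw": 0.05,"dx": 0,"dy": 0,"dz": 0.012,"yaw": 0},{"jaw": 0.05,"dx": 0,"dy": 0,"dz": 0.005,"yaw": 0},{"jaw": 0.05,"dx": 0,"dy": 0,"dz": 0,"yaw": 0}])

```text
t: 7.65
tool_pos: [0.4571, 0.0962, 0.0262]
orientation: [-2.184, -2.257, 0.002]
force: [0.2, 0.1, -1.5]
opening: 0.0613
gripper_force: 18.0
```

carry_out(moves=[{"jaw": 0.05,"dx": 0,"dy": 0,"dz": 0.001,"yaw": 0},{"jaw": 0.05,"dx": 0,"dy": 0,"dz": 0,"yaw": 0}])

```text
t: 7.9
tool_pos: [0.4581, 0.0964, 0.0264]
orientation: [2.184, 2.258, 0.001]
force: [-0.5, -0.4, -2.6]
opening: 0.0613
gripper_force: 18.0
```

carry_out(moves=[{"jaw": 0.05,"dx": 0,"dy": 0,"dz": 0.0015,"yaw": 0},{"jaw": 0.05,"dx": 0,"dy": 0,"dz": 0,"yaw": 0}])

```text
t: 8.15
tool_pos: [0.4578, 0.0964, 0.0245]
orientation: [2.184, 2.258, 0.0]
force: [0.8, 0.7, -2.5]
opening: 0.0617
gripper_force: 18.0
```

carry_out(moves=[{"jaw": 0.05,"dx": 0,"dy": 0,"dz": 0.001,"yaw": 0},{"jaw": 0.05,"dx": 0,"dy": 0,"dz": 0,"yaw": 0}])

```text
t: 8.4
tool_pos: [0.458, 0.0964, 0.0242]
orientation: [2.184, 2.258, 0.0]
force: [-2.7, -0.5, 4.6]
opening: 0.0615
gripper_force: 18.0
```

carry_out(moves=[{"jaw": 0.093,"dx": 0,"dy": 0,"dz": 0,"yaw": 0},{"jaw": 0.093,"dx": 0,"dy": 0,"dz": 0,"yaw": 0},{"jaw": 0.093,"dx": 0,"dy": 0,"dz": 0,"yaw": 0},{"jaw": 0.093,"dx": 0,"dy": 0,"dz": -0.02,"yaw": 0},{"jaw": 0.093,"dx": 0,"dy": 0,"dz": -0.04,"yaw": 0},{"jaw": 0.093,"dx": 0,"dy": 0,"dz": -0.06,"yaw": 0},{"jaw": 0.093,"dx": 0,"dy": 0,"dz": -0.06,"yaw": -0.1},{"jaw": 0.093,"dx": 0,"dy": 0,"dz": -0.055,"yaw": -0.17}])

```text
t: 9.4
tool_pos: [0.4578, 0.0964, 0.2608]
orientation: [1.855, 2.535, 0.001]
force: [0.3, 0.1, 0.7]
opening: 0.0926
gripper_force: 0.0
```

carry_out(moves=[{"jaw": 0.093,"dx": 0,"dy": 0,"dz": 0,"yaw": -0.18},{"jaw": 0.093,"dx": 0,"dy": 0,"dz": 0,"yaw": -0.18},{"jaw": 0.093,"dx": 0,"dy": 0,"dz": 0,"yaw": -0.18},{"jaw": 0.093,"dx": 0,"dy": 0,"dz": 0,"yaw": -0.18},{"jaw": 0.07,"dx": 0,"dy": 0,"dz": 0,"yaw": -0.18},{"jaw": 0.06,"dx": 0,"dy": 0,"dz": 0,"yaw": -0.18},{"jaw": 0.06,"dx": 0,"dy": 0,"dz": 0,"yaw": -0.18},{"jaw": 0.06,"dx": 0,"dy": 0,"dz": 0,"yaw": -0.04}])

```text
t: 10.4
tool_pos: [0.4578, 0.0963, 0.2584]
orientation: [0.056, -3.141, 0.0]
force: [0.2, 0.5, -0.6]
opening: 0.0612
gripper_force: 0.0
```

```bash
python3 - <<'E'
from h import *
s=read_state();a,m=snap('wrist','w6.png');b,n=snap('top','t6.png')
print(s['tool_pos'],s['force'],R.from_rotvec(s['orientation']).as_matrix().round(3))
print(proj(n,np.array([.459,.096,.07])),proj(n,np.array([.454,.216,.183])),proj(m,np.array([.454,.216,.183])),proj(m,np.array([.458,.096,.07])))
d=np.zeros((590,640,3),np.uint8);d[:400]=a;d[400:,:320]=cv2.resize(b[180:228,240:320],(320,192))[:190];cv2.imwrite('pics/v6.png',d[:,:,::-1])
E
```

```text
[0.45776016 0.09631652 0.25839557] [ 0.17553371  0.53870765 -0.59909817] [[-0.999 -0.036 -0.   ]
 [-0.036  0.999 -0.   ]
 [ 0.    -0.    -1.   ]]
[279.7953495  205.25537098] [235.38495403 204.88600596] [449.59654974 197.07437972] [319.19983833 172.29232917]
```

View pics/v6.png

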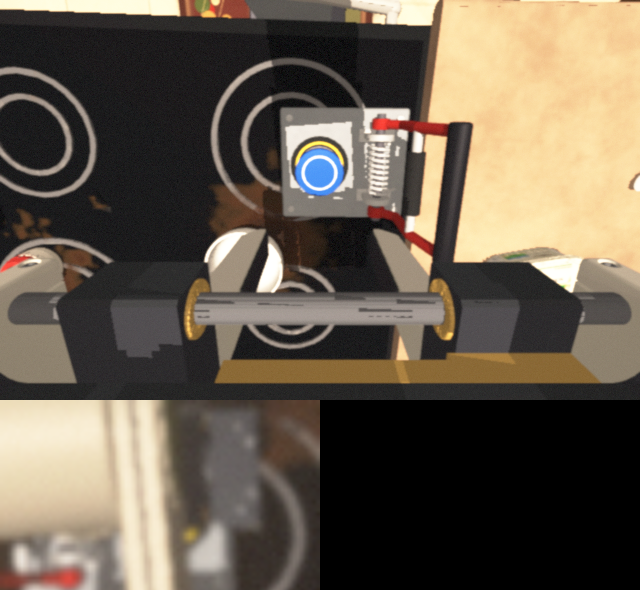

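The wrist view shows the lid centred on the pad at (319,172), as predicted, and the bar running from (460,125) to about (447,270). I'll measure the bar line.

```bash
python3 - <<'E'
from h import *
m=camera_model('wrist');a=cv2.imread('pics/w6.png');print(a.shape)
g=cv2.cvtColor(a,cv2.COLOR_BGR2GRAY)
for v in(140,170,197,225,245):
    x=np.where(g[v,425:500]<75)[0]+425
    if len(x): print(v,x.min(),x.max(),ray(m,(x.min()+x.max())/2,v,.183).round(4))
E
```

```text
(400, 640, 3)
140 448 469 [0.4024 0.2159 0.183 ]
170 444 465 [0.429  0.2166 0.183 ]
197 441 461 [0.4542 0.2173 0.183 ]
225 437 457 [0.4819 0.2178 0.183 ]
245 427 454 [0.5027 0.2146 0.183 ]
```

carry_out(grip_force=25, moves=[{"jaw": 0.06,"dx": 0,"dy": 0.05,"dz": 0,"yaw": 0},{"jaw": 0.06,"dx": 0,"dy": 0.05,"dz": 0,"yaw": 0},{"jaw": 0.06,"dx": 0,"dy": 0.02,"dz": 0.02,"yaw": 0},{"jaw": 0.06,"dx": 0,"dy": 0,"dz": 0.04,"yaw": 0},{"jaw": 0.06,"dx": 0,"dy": 0,"dz": 0.03,"yaw": 0},{"jaw": 0.06,"dx": 0,"dy": 0,"dz": 0.0045,"yaw": 0},{"jaw": 0.06,"dx": 0,"dy": 0,"dz": 0,"yaw": 0}])

```text
t: 11.38
tool_pos: [0.4542, 0.2163, 0.1648]
orientation: [-0.05, 3.141, 0.0]
force: [0.7, 0.2, -0.1]
opening: 0.06
gripper_force: 0.0
```

carry_out(moves=[{"jaw": 0.0,"dx": 0,"dy": 0,"dz": 0,"yaw": 0},{"jaw": 0.0,"dx": 0,"dy": 0,"dz": 0,"yaw": 0},{"jaw": 0.0,"dx": 0,"dy": 0,"dz": 0,"yaw": 0},{"jaw": 0.0,"dx": 0,"dy": 0,"dz": 0,"yaw": 0},{"jaw": 0.0,"dx": 0,"dy": 0,"dz": 0,"yaw": 0}])

```text
t: 12.0
tool_pos: [0.4539, 0.2165, 0.1641]
orientation: [-0.051, 3.141, 0.001]
force: [-0.6, 1.6, -1.7]
opening: 0.0161
gripper_force: 21.9
```

carry_out(moves=[{"jaw": 0.0,"dx": 0,"dy": 0,"dz": 0,"yaw": 0},{"jaw": 0.0,"dx": 0,"dy": 0,"dz": 0,"yaw": 0}])

```text
t: 12.25
tool_pos: [0.4539, 0.2165, 0.164]
orientation: [-0.051, 3.141, 0.001]
force: [0.9, 2.0, 0.0]
opening: 0.016
gripper_force: 22.1
```

```bash
python3 - <<'E'
from h import *
s=read_state();print(s['opening'],s['gripper_force'],s['force'])
b,n=snap('scene','s7.png');p=proj(n,np.array([.454,.216,.183])).astype(int);print(p)
c=cv2.resize(b[p[1]-40:p[1]+60,p[0]-60:p[0]+70],(780,600),interpolation=2);cv2.imwrite('pics/v7.png',c[:,:,::-1])
E
```

```text
0.015968518545467103 22.054645121097565 [0.86975282 2.00787988 0.03988581]
[281 157]
```

View pics/v7.png

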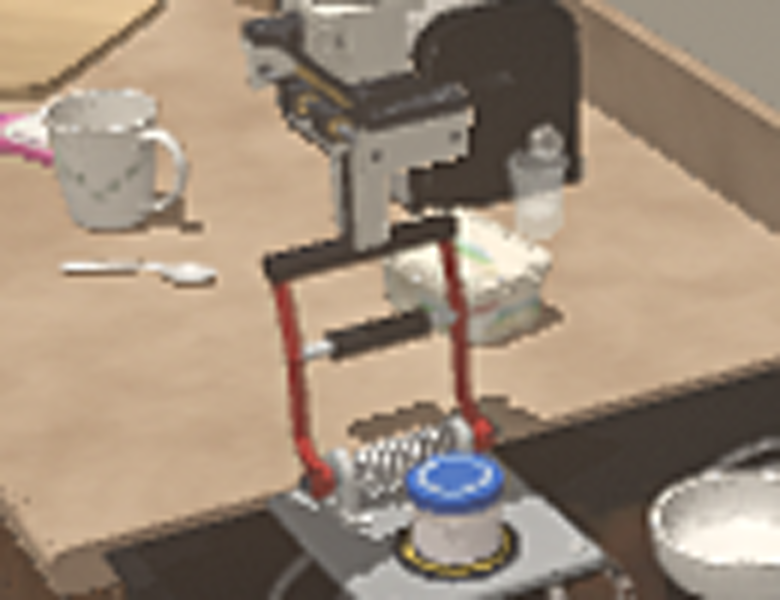

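The fingertips (350–390, 248) barely reach past the bar's top, and the 16 mm opening confirms a chord grip above the bar's centre. Reopen and go about 17 mm deeper.

carry_out(grip_force=25, moves=[{"jaw": 0.06,"dx": 0,"dy": 0,"dz": 0,"yaw": 0},{"jaw": 0.06,"dx": 0,"dy": 0,"dz": 0,"yaw": 0},{"jaw": 0.06,"dx": 0,"dy": 0,"dz": 0.012,"yaw": 0},{"jaw": 0.06,"dx": 0,"dy": 0,"dz": 0.005,"yaw": 0},{"jaw": 0.0,"dx": 0,"dy": 0,"dz": 0,"yaw": 0},{"jaw": 0.0,"dx": 0,"dy": 0,"dz": 0,"yaw": 0},{"jaw": 0.0,"dx": 0,"dy": 0,"dz": 0,"yaw": 0},{"jaw": 0.0,"dx": 0,"dy": 0,"dz": 0,"yaw": 0}])

```text
t: 13.3
tool_pos: [0.4541, 0.2164, 0.1473]
orientation: [-0.051, 3.141, 0.0]
force: [0.7, 1.6, 1.1]
opening: 0.0205
gripper_force: 1.7
```

carry_out(moves=[{"jaw": 0.0,"dx": 0,"dy": 0,"dz": 0,"yaw": 0},{"jaw": 0.0,"dx": 0,"dy": 0,"dz": 0,"yaw": 0}])

```text
t: 13.55
tool_pos: [0.4541, 0.2166, 0.1473]
orientation: [-0.051, 3.141, 0.001]
force: [0.4, 2.2, 1.0]
opening: 0.0192
gripper_force: 25.0
```

```bash
python3 - <<'E'
from h import *
s=read_state();print(s['opening'],s['gripper_force'],s['force'])
a,m=snap('wrist','w8.png');b,n=snap('scene','s8.png');p=proj(n,np.array([.454,.216,.183])).astype(int);print(proj(n,np.array([.454,.216,.183])),proj(n,s['tool_pos']))
d=np.zeros((600,640,3),np.uint8);d[:400,:520]=cv2.resize(b[p[1]-40:p[1]+40,p[0]-52:p[0]+52],(520,400),interpolation=2);d[400:]=a[200:];cv2.imwrite('pics/v8.png',d[:,:,::-1])
E
```

```text
0.019243195571171455 24.99984383583069 [0.44387356 2.23663716 0.96073235]
[281.16202963 157.39782992] [281.59178442 165.54297798]
```

View pics/v8.png

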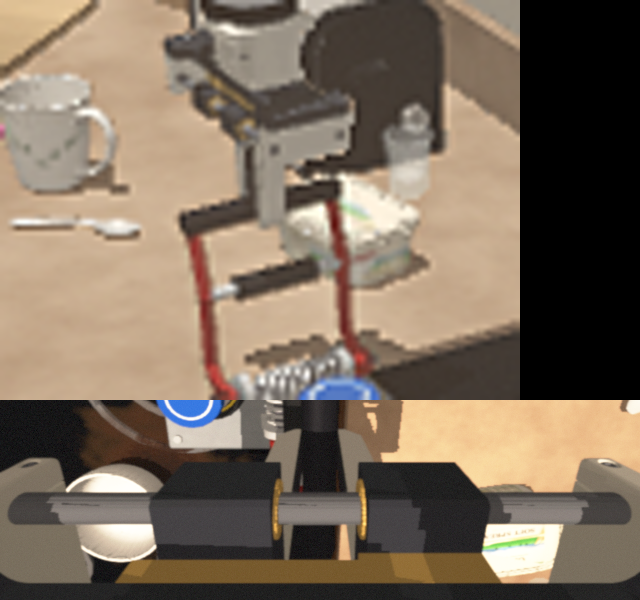

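Good grip now: 19 mm opening at 25 N, tips below the bar at (270,225). I'll work out the arc steps.

```bash
cat > arc.py <<'E'
import numpy as np,sys
f=lambda t:np.array([.14368*np.cos(np.arctan2(.138,.04)+t),-.14368*np.sin(np.arctan2(.138,.04)+t)])
T=[float(x) for x in sys.argv[1:]]
c=f(T[0]).round(4)
for t in T[1:]:
    d=(f(t)-c).round(4);c=c+d;print(t,'dy %.4f dz %.4f'%tuple(d))
E
python3 arc.py 0 .06 .15 .25 .35 .45 .55 .65 .75 .85 .95 1.05 1.15 1.24 1.31 1.36 1.38 1.40 1.42 1.44 1.46 1.48 1.49 1.50 1.51 1.52 1.53
```

```text
0.06 dy -0.0083 dz -0.0022
0.15 dy -0.0128 dz -0.0022
0.25 dy -0.0143 dz -0.0012
0.35 dy -0.0143 dz 0.0003
0.45 dy -0.0143 dz 0.0016
0.55 dy -0.0140 dz 0.0031
0.65 dy -0.0137 dz 0.0045
0.75 dy -0.0131 dz 0.0059
0.85 dy -0.0125 dz 0.0071
0.95 dy -0.0117 dz 0.0083
1.05 dy -0.0108 dz 0.0094
1.15 dy -0.0098 dz 0.0105
1.24 dy -0.0079 dz 0.0102
1.31 dy -0.0055 dz 0.0085
1.36 dy -0.0036 dz 0.0062
1.38 dy -0.0013 dz 0.0026
1.4 dy -0.0013 dz 0.0025
1.42 dy -0.0012 dz 0.0026
1.44 dy -0.0012 dz 0.0026
1.46 dy -0.0011 dz 0.0027
1.48 dy -0.0011 dz 0.0027
1.49 dy -0.0005 dz 0.0013
1.5 dy -0.0005 dz 0.0013
1.51 dy -0.0005 dz 0.0014
1.52 dy -0.0005 dz 0.0013
1.53 dy -0.0005 dz 0.0014
```

carry_out(grip_force=30, moves=[{"jaw": 0.0,"dx": 0,"dy": -0.0083,"dz": -0.0022,"yaw": 0},{"jaw": 0.0,"dx": 0,"dy": -0.0128,"dz": -0.0022,"yaw": 0},{"jaw": 0.0,"dx": 0,"dy": -0.0143,"dz": -0.0012,"yaw": 0},{"jaw": 0.0,"dx": 0,"dy": -0.0143,"dz": 0.0003,"yaw": 0},{"jaw": 0.0,"dx": 0,"dy": -0.0143,"dz": 0.0016,"yaw": 0}])

```text
t: 14.28
tool_pos: [0.4559, 0.1534, 0.1516]
orientation: [-0.052, 3.141, 0.004]
force: [-3.0, 7.0, 4.9]
opening: 0.019
gripper_force: 30.0
```

carry_out(moves=[{"jaw": 0.0,"dx": 0,"dy": -0.014,"dz": 0.0031,"yaw": 0},{"jaw": 0.0,"dx": 0,"dy": -0.0137,"dz": 0.0045,"yaw": 0},{"jaw": 0.0,"dx": 0,"dy": -0.0131,"dz": 0.0059,"yaw": 0},{"jaw": 0.0,"dx": 0,"dy": -0.0125,"dz": 0.0071,"yaw": 0},{"jaw": 0.0,"dx": 0,"dy": -0.0117,"dz": 0.0083,"yaw": 0},{"jaw": 0.0,"dx": 0,"dy": -0.0108,"dz": 0.0094,"yaw": 0}])

```text
t: 15.02
tool_pos: [0.4581, 0.0776, 0.1127]
orientation: [0.051, -3.141, -0.004]
force: [-3.1, 6.3, 5.3]
opening: 0.0194
gripper_force: 30.0
```

carry_out(moves=[{"jaw": 0.0,"dx": 0,"dy": -0.0098,"dz": 0.0105,"yaw": 0},{"jaw": 0.0,"dx": 0,"dy": -0.0079,"dz": 0.0102,"yaw": 0},{"jaw": 0.0,"dx": 0,"dy": -0.0055,"dz": 0.0085,"yaw": 0},{"jaw": 0.0,"dx": 0,"dy": 0,"dz": 0,"yaw": 0}])

```text
t: 15.52
tool_pos: [0.4587, 0.0542, 0.0831]
orientation: [0.05, -3.14, -0.003]
force: [-2.3, 7.5, 3.7]
opening: 0.019
gripper_force: 30.0
```

carry_out(moves=[{"jaw": 0.0,"dx": 0,"dy": -0.0036,"dz": 0.0062,"yaw": 0},{"jaw": 0.0,"dx": 0,"dy": -0.0013,"dz": 0.0026,"yaw": 0},{"jaw": 0.0,"dx": 0,"dy": -0.0013,"dz": 0.0025,"yaw": 0},{"jaw": 0.0,"dx": 0,"dy": 0,"dz": 0,"yaw": 0}])

```text
t: 16.02
tool_pos: [0.4589, 0.0484, 0.0722]
orientation: [0.051, -3.14, -0.004]
force: [-3.2, 8.0, 6.0]
opening: 0.0193
gripper_force: 30.0
```

carry_out(moves=[{"jaw": 0.0,"dx": 0,"dy": -0.0012,"dz": 0.0026,"yaw": 0},{"jaw": 0.0,"dx": 0,"dy": -0.0012,"dz": 0.0026,"yaw": 0},{"jaw": 0.0,"dx": 0,"dy": -0.0011,"dz": 0.0027,"yaw": 0},{"jaw": 0.0,"dx": 0,"dy": 0,"dz": 0,"yaw": 0}])

```text
t: 16.52
tool_pos: [0.459, 0.0452, 0.0649]
orientation: [0.051, -3.14, -0.004]
force: [-6.8, 8.5, 10.8]
opening: 0.0193
gripper_force: 30.0
```

carry_out(moves=[{"jaw": 0.0,"dx": 0,"dy": -0.0011,"dz": 0.0027,"yaw": 0},{"jaw": 0.0,"dx": 0,"dy": -0.0005,"dz": 0.0013,"yaw": 0},{"jaw": 0.0,"dx": 0,"dy": 0,"dz": 0,"yaw": 0}])

```text
t: 16.9
tool_pos: [0.4591, 0.0436, 0.0611]
orientation: [0.051, -3.14, -0.004]
force: [-7.8, 7.9, 13.5]
opening: 0.0191
gripper_force: 30.0
```

carry_out(moves=[{"jaw": 0.0,"dx": 0,"dy": -0.0005,"dz": 0.0013,"yaw": 0},{"jaw": 0.0,"dx": 0,"dy": 0,"dz": 0,"yaw": 0}])

```text
t: 17.15
tool_pos: [0.4592, 0.0431, 0.0598]
orientation: [0.051, -3.14, -0.004]
force: [-7.3, 8.9, 13.4]
opening: 0.0193
gripper_force: 30.0
```

carry_out(moves=[{"jaw": 0.0,"dx": 0,"dy": -0.0005,"dz": 0.0014,"yaw": 0},{"jaw": 0.0,"dx": 0,"dy": 0,"dz": 0,"yaw": 0}])

```text
t: 17.4
tool_pos: [0.4592, 0.0426, 0.0585]
orientation: [0.051, -3.14, -0.004]
force: [-7.8, 8.1, 14.6]
opening: 0.019
gripper_force: 30.0
```

carry_out(moves=[{"jaw": 0.0,"dx": 0,"dy": -0.0005,"dz": 0.0013,"yaw": 0},{"jaw": 0.0,"dx": 0,"dy": 0,"dz": 0,"yaw": 0}])

```text
t: 17.65
tool_pos: [0.4592, 0.0421, 0.0571]
orientation: [0.051, -3.14, -0.004]
force: [-8.4, 8.2, 13.1]
opening: 0.019
gripper_force: 30.0
```

carry_out(moves=[{"jaw": 0.0,"dx": 0,"dy": -0.0005,"dz": 0.0014,"yaw": 0},{"jaw": 0.0,"dx": 0,"dy": 0,"dz": 0,"yaw": 0}])

```text
t: 17.9
tool_pos: [0.4592, 0.0417, 0.0559]
orientation: [0.051, -3.14, -0.004]
force: [-9.5, 9.3, 13.7]
opening: 0.0193
gripper_force: 30.0
```

carry_out(moves=[{"jaw": 0.0,"dx": 0,"dy": -0.0004,"dz": 0.0014,"yaw": 0},{"jaw": 0.0,"dx": 0,"dy": 0,"dz": 0,"yaw": 0}])

```text
t: 18.15
tool_pos: [0.4593, 0.0416, 0.0554]
orientation: [0.051, -3.14, -0.005]
force: [-13.9, 9.5, 24.7]
opening: 0.019
gripper_force: 30.0
```

```bash
python3 - <<'E'
from h import *
s=read_state();print(s['tool_pos'],s['force'],s['opening'])
b,n=snap('scene','s9.png');p=proj(n,np.array([.458,.096,.06])).astype(int);print(p)
c=cv2.resize(b[p[1]-40:p[1]+30,p[0]-45:p[0]+45],(720,560),interpolation=2);cv2.imwrite('pics/v9.png',c[:,:,::-1])
E
```

```text
[0.45925471 0.04156913 0.05539095] [-13.89076186   9.47203483  24.70609565] 0.018965592409686004
[296 197]
```

View pics/v9.png

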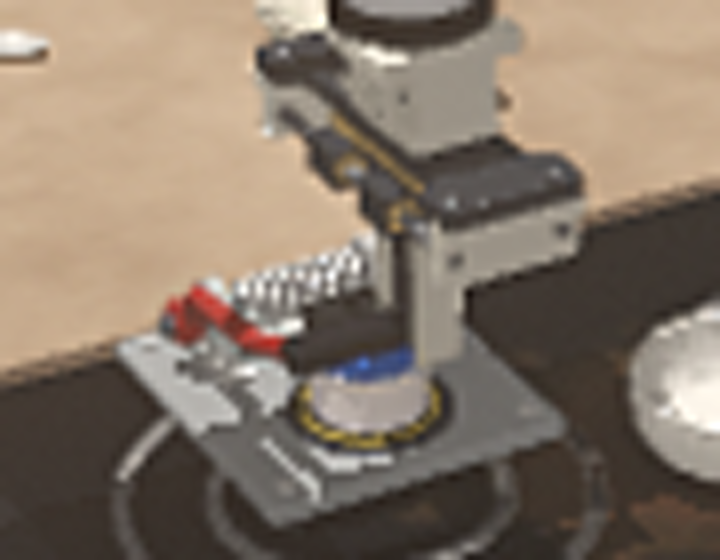

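Force jumped from 14 to 25 N with motion stopping: the lid looks home, with the roller squarely on it at (370,350). One small extra push to confirm.

carry_out(moves=[{"jaw": 0.0,"dx": 0,"dy": -0.0003,"dz": 0.001,"yaw": 0},{"jaw": 0.0,"dx": 0,"dy": 0,"dz": 0,"yaw": 0}])

```text
t: 18.45
tool_pos: [0.4594, 0.0415, 0.055]
orientation: [0.051, -3.14, -0.005]
force: [-16.0, 11.8, 29.4]
opening: 0.0185
gripper_force: 30.0
```

```bash
python3 arc.py 1.54 1.50 1.45 1.38 1.30 1.21 1.11 1.01 .91 .81 .71 .61 .51 .41 .31 .22 .14 .08 .03 0
```

```text
1.5 dy 0.0019 dz -0.0055
1.45 dy 0.0026 dz -0.0066
1.38 dy 0.0043 dz -0.0091
1.3 dy 0.0056 dz -0.0101
1.21 dy 0.0073 dz -0.0106
1.11 dy 0.0092 dz -0.0111
1.01 dy 0.0102 dz -0.0101
0.91 dy 0.0112 dz -0.0090
0.81 dy 0.0120 dz -0.0078
0.71 dy 0.0128 dz -0.0066
0.61 dy 0.0133 dz -0.0053
0.51 dy 0.0138 dz -0.0040
0.41 dy 0.0142 dz -0.0025
0.31 dy 0.0143 dz -0.0011
0.22 dy 0.0129 dz 0.0002
0.14 dy 0.0115 dz 0.0012
0.08 dy 0.0084 dz 0.0014
0.03 dy 0.0070 dz 0.0017
0.0 dy 0.0042 dz 0.0011
```

Firm stop: the lid is home. Easing back up.

carry_out(moves=[{"jaw": 0.0,"dx": 0,"dy": 0.0019,"dz": -0.0055,"yaw": 0},{"jaw": 0.0,"dx": 0,"dy": 0.0026,"dz": -0.0066,"yaw": 0},{"jaw": 0.0,"dx": 0,"dy": 0.0043,"dz": -0.0091,"yaw": 0},{"jaw": 0.0,"dx": 0,"dy": 0.0056,"dz": -0.0101,"yaw": 0},{"jaw": 0.0,"dx": 0,"dy": 0.0073,"dz": -0.0106,"yaw": 0},{"jaw": 0.0,"dx": 0,"dy": 0.0092,"dz": -0.0111,"yaw": 0},{"jaw": 0.0,"dx": 0,"dy": 0.0102,"dz": -0.0101,"yaw": 0}])

```text
t: 19.32
tool_pos: [0.4574, 0.0843, 0.1134]
orientation: [0.053, -3.14, -0.009]
force: [9.8, 21.5, -21.4]
opening: 0.019
gripper_force: 30.0
```

carry_out(moves=[{"jaw": 0.0,"dx": 0,"dy": 0.0112,"dz": -0.009,"yaw": 0},{"jaw": 0.0,"dx": 0,"dy": 0.012,"dz": -0.0078,"yaw": 0},{"jaw": 0.0,"dx": 0,"dy": 0.0128,"dz": -0.0066,"yaw": 0},{"jaw": 0.0,"dx": 0,"dy": 0.0133,"dz": -0.0053,"yaw": 0},{"jaw": 0.0,"dx": 0,"dy": 0.0138,"dz": -0.004,"yaw": 0},{"jaw": 0.0,"dx": 0,"dy": 0.0142,"dz": -0.0025,"yaw": 0},{"jaw": 0.0,"dx": 0,"dy": 0.0143,"dz": -0.0011,"yaw": 0}])

```text
t: 20.2
tool_pos: [0.4556, 0.1725, 0.1522]
orientation: [-0.05, 3.14, -0.001]
force: [1.2, -0.7, 1.5]
opening: 0.019
gripper_force: 30.0
```

carry_out(moves=[{"jaw": 0.0,"dx": 0,"dy": 0.0129,"dz": 0.0002,"yaw": 0},{"jaw": 0.0,"dx": 0,"dy": 0.0115,"dz": 0.0012,"yaw": 0},{"jaw": 0.0,"dx": 0,"dy": 0.0084,"dz": 0.0014,"yaw": 0},{"jaw": 0.0,"dx": 0,"dy": 0.007,"dz": 0.0017,"yaw": 0},{"jaw": 0.0,"dx": 0,"dy": 0.002,"dz": 0.0005,"yaw": 0},{"jaw": 0.0,"dx": 0,"dy": 0,"dz": 0,"yaw": 0}])

```text
t: 20.95
tool_pos: [0.4545, 0.2141, 0.1467]
orientation: [-0.05, 3.14, 0.0]
force: [5.9, -0.1, 0.3]
opening: 0.0191
gripper_force: 30.0
```

carry_out(moves=[{"jaw": 0.0,"dx": 0,"dy": 0.002,"dz": 0.0004,"yaw": 0},{"jaw": 0.0,"dx": 0,"dy": 0,"dz": 0,"yaw": 0},{"jaw": 0.06,"dx": 0,"dy": 0,"dz": 0,"yaw": 0},{"jaw": 0.06,"dx": 0,"dy": 0,"dz": 0,"yaw": 0},{"jaw": 0.06,"dx": 0,"dy": 0,"dz": 0,"yaw": 0},{"jaw": 0.06,"dx": 0,"dy": 0,"dz": -0.03,"yaw": 0},{"jaw": 0.06,"dx": 0,"dy": 0,"dz": -0.05,"yaw": 0},{"jaw": 0.06,"dx": 0,"dy": 0,"dz": -0.04,"yaw": 0}])

```text
t: 21.95
tool_pos: [0.4538, 0.2159, 0.268]
orientation: [-0.051, 3.141, 0.0]
force: [0.4, 1.0, -0.2]
opening: 0.0599
gripper_force: 0.0
```

carry_out(moves=[{"jaw": 0.06,"dx": 0,"dy": -0.05,"dz": 0,"yaw": 0},{"jaw": 0.06,"dx": 0,"dy": -0.05,"dz": 0,"yaw": 0},{"jaw": 0.06,"dx": 0,"dy": -0.02,"dz": 0,"yaw": 0},{"jaw": 0.06,"dx": 0,"dy": 0,"dz": 0,"yaw": 0}])

```text
t: 22.45
tool_pos: [0.4577, 0.0947, 0.2662]
orientation: [0.047, -3.141, -0.0]
force: [0.5, 0.2, 0.2]
opening: 0.0601
gripper_force: 0.0
```

```bash
python3 - <<'E'
from h import *
s=read_state();print(s['t'],s['tool_pos'],s['force'])
a,m=snap('wrist','w10.png');b,n=snap('scene','s10.png')
V=m['view'];K=m['camera_matrix']
h=cv2.cvtColor(a,cv2.COLOR_RGB2HSV);k=cv2.inRange(h,(95,100,60),(130,255,255));k[250:]=0
c=max(cv2.findContours(cv2.morphologyEx(k,3,np.ones((7,7))),0,1)[0],key=cv2.contourArea);(u,v),r=cv2.minEnclosingCircle(c)
print(u,v,r,ray(m,u,v,.064),ray(m,u+r,v,.064)-ray(m,u-r,v,.064))
g=cv2.cvtColor(a,cv2.COLOR_RGB2GRAY)
for v in(170,197,225):
    x=np.where(g[v,425:500]<75)[0]+425
    if len(x): print(v,x.min(),x.max(),ray(m,(x.min()+x.max())/2,v,.183).round(4))
p=proj(n,np.array([.458,.096,.06])).astype(int)
d=np.zeros((600,640,3),np.uint8);d[:280]=a[:280];d[280:,:480]=cv2.resize(b[p[1]-50:p[1]+30,p[0]-60:p[0]+60],(480,320),interpolation=2);cv2.imwrite('pics/v10.png',d[:,:,::-1])
E
```

```text
22.45 [0.45773124 0.09474725 0.26622032] [0.48153932 0.21240237 0.20185703]
320.2831115722656 170.0436553955078 23.804874420166016 [0.45769263 0.09585564 0.064     ] [-0.00186826  0.06310354  0.        ]
170 442 462 [0.4308 0.2163 0.183 ]
197 439 458 [0.4568 0.217  0.183 ]
225 436 454 [0.4852 0.2178 0.183 ]
```

View pics/v10.png

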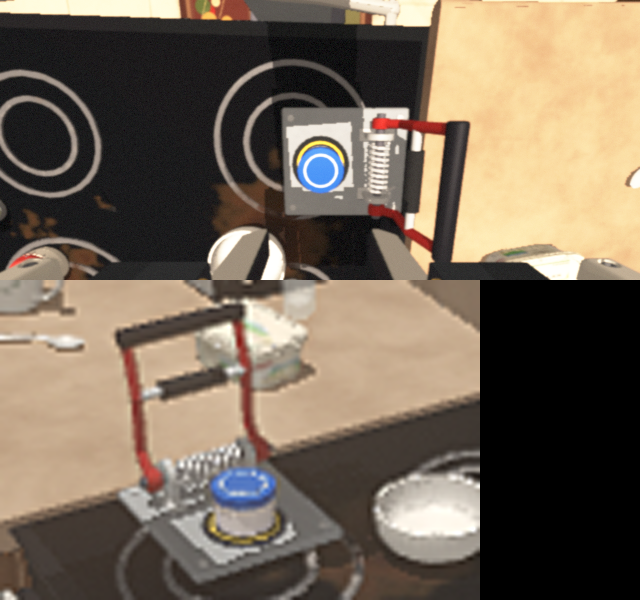

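The views show the tub centred on the pad (lid at (320,170)) and the lever at rest, with the bowl untouched. I'll check the lid height by comparing its scene row before and after.

```bash
python3 - <<'E'
from h import *
n=camera_model('scene')
for f in('s7','s8','s10'):
    h=cv2.cvtColor(cv2.imread(f'pics/{f}.png'),cv2.COLOR_BGR2HSV);k=cv2.inRange(h,(95,90,60),(130,255,255))
    M=np.zeros_like(k);M[170:220,270:325]=k[170:220,270:325];M=cv2.morphologyEx(M,3,np.ones((3,3)))
    ys,xs=np.where(M);print(f,xs.mean(),ys.mean(),ys.min(),ys.max(),len(ys))
for z in(.064,.066,.072):print(z,proj(n,np.array([.4578,.0962,z-.005])),proj(n,np.array([.4578,.0962,z]))[1])
E
```

```text
s7 296.40983606557376 197.01639344262296 192 201 122
s8 296.41322314049586 197.05785123966942 193 201 121
s10 296.3828125 198.4140625 194 203 128
0.064 [296.64542019 198.11650806] 197.00097715652456
0.066 [296.62774281 197.67071392] 196.5537874277729
0.072 [296.57457786 196.3299826 ] 195.20885361208423
```

```bash
python3 - <<'E'
from h import *
n=camera_model('scene')
for z in(.055,.07,.08):print(z,[proj(n,np.array([.459+e,y,z])).round(1) for y in(.015,.032) for e in(-.0075,.0075)])
b={}
for f in('s7','s8','s10'):
    g=cv2.imread(f'pics/{f}.png')[:,290:303].astype(float).mean(1)
    b[f]=g[186:216]
for i in range(30):print(186+i,*[b[f][i].round(0).astype(int) for f in b])
E
```

```text
0.055 [array([304.8, 209.3]), array([308.4, 208.2]), array([302.7, 207.1]), array([306.3, 206.1])]
0.07 [array([304.7, 205.8]), array([308.3, 204.8]), array([302.6, 203.7]), array([306.2, 202.7])]
0.08 [array([304.6, 203.5]), array([308.3, 202.5]), array([302.6, 201.4]), array([306.2, 200.4])]
186 [ 83  96 125] [ 84  96 124] [116 136 170]
187 [105 116 150] [102 113 142] [107 122 151]
188 [125 134 168] [117 126 157] [124 133 157]
189 [131 136 157] [126 133 154] [135 140 157]
190 [106 114 133] [113 120 137] [126 132 149]
191 [109 117 134] [108 115 133] [122 128 144]
192 [141 126 126] [137 122 122] [117 125 134]
193 [189 147 122] [188 145 121] [117 119 125]
194 [197 142 114] [197 143 114] [161 125 109]
195 [202 140 108] [202 140 109] [199 148 121]
196 [200 138 107] [200 138 107] [201 137 104]
197 [202 148 119] [202 148 119] [199 135 102]
198 [201 149 120] [201 149 120] [198 138 108]
199 [188 126  95] [188 126  95] [194 134 103]
200 [148  91  70] [148  91  70] [201 156 131]
201 [123  84  74] [123  84  74] [177 107  75]
202 [133 119 121] [133 119 122] [128  82  68]
203 [152 164 176] [152 163 176] [126  96  90]
204 [159 166 178] [158 166 177] [145 144 149]
205 [157 164 175] [157 164 175] [154 163 176]
206 [158 164 175] [158 164 175] [156 163 174]
207 [161 167 178] [161 167 177] [159 165 176]
208 [159 165 175] [159 165 175] [158 163 173]
209 [152 157 167] [152 157 167] [151 157 166]
210 [123 141 154] [123 142 154] [122 140 153]
211 [ 68 119 137] [ 69 120 137] [ 67 118 136]
212 [63 85 95] [63 84 95] [64 86 96]
213 [108 108 111] [108 109 111] [105 106 108]
214 [184 188 189] [184 188 189] [171 175 177]
215 [176 180 182] [176 179 182] [139 143 145]
```

```bash
python3 -c "
from plant import *
print(close_job())"
```

```text
the job is handed in; nothing more can be done
None
```

The job is handed in: the tub stands centred on the pad, the press drove the lid down about 7 mm to a firm stop, the lever was eased back to rest without a snap, and the jar, tumbler and bowl were never touched.

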